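# Crank the weld positioner over to 45 degrees

## Robot

A 6-joint arm with a two-finger parallel gripper is mounted at the origin on a cart in front of the work surface, level with it; the furniture and walls round the work are solid. World frame = base frame: x ahead of the robot, y to its left, z up, the work surface at z = 0. Lengths are in m, angles in rad, forces in N, time in s.
With the tool pointing down it reaches from about 0.35 to 0.85 m from the base axis. Payload 8.1 kg.
Tool frame: the origin (TCP) lies between the finger pads; the fingertips stand 14 mm ahead of it and the grasp point (between the pads) lies 5 mm behind it; z points along the fingers, y is the line along which they close (so a half turn about z gives the same grasp; the last joint's range is limited). The gripper opens to 93 mm and grips with 3 to 60 N. Pads are 15 mm wide; open, the fingers measure 128 mm over their backs; the gripper's body (75 mm by 188 mm) begins 65 mm behind the grasp point.
Start: joints at [1.166, 0.13, 1.488, -0, 1.523, -0.085], TCP at [0.189, 0.57, 0.233] pointing down, gripper open.
Joint ranges: [-2.96, 2.96], [-0.89, 2.26], [0.02, 2.5], [-1.34, 4.48], [0, 2.73], [-2.66, 2.66]. Speed limits (rad/s): [2.39, 2.39, 2.79, 3.14, 3.14, 3.14].

## Interface

Orientations are given as a rotation vector (axis times angle).
In Python, from plant import robot gives the robot as it stands.
- The arm moves only by the tool arm_command, never from a script. Its argument "targets" is a list of rows, each an object of numbers: "x", "y", "z": the shift along the world's x, y, z in units of 500 mm (1.0 is 500 mm); "rx", "ry", "rz": the turn, a rotation vector about the world's x, y, z in units of 2 rad (1.0 is 2 rad); "claw": the closure in counts, from 0 (fully open) to 255 (shut). In form: [{"x": .., "y": .., "z": .., "rx": .., "ry": .., "rz": .., "claw": ..}, ...]. A call has 1 to 10 rows; each row is the pose to reach, as a shift and turn from the pose commanded when the call began; what a row does not reach only later rows make up. A row lasts 1/12 s, in which the tool goes at most 41.7 mm and 7.16 degrees, less where a joint would pass 70% of its speed; a pose out of reach is approached as far as the arm can. A call with a number of a shift or a turn outside -1 to 1 is refused whole. A call with a gripper value outside its range is refused whole. The fingers move at their own pace and stop on an object; "squeeze" is the grip in N (left out, the last holds). Time passes only in rows, so rows that repeat a pose let the fingers close. It gives the time, the measured TCP pose, the force, the opening and the grip force at its end, in the units of the state.
- robot.read_state(): the state, without advancing time (a new reading comes with each control period).
- robot.read_camera(name): name is "scene" or "top"; returns (picture, depth): 384x512x3 uint8, red, green, blue; 384x512 float32, m along the optical axis (not along the pixel's ray), 0 where there is no reading.
- robot.get_calibration(name): a dict with "intrinsics" (3x3 intrinsics, pixels), "origin" and "orientation" of the camera in the world. Camera axes: x right, y up, looking along -z (the intrinsics and any distortion apply to the point x, -y, -z); pixel columns grow to the right and rows downward; lengths in m; the calibration is good to about 2 mm. A picture is of the moment at which its call begins. get_calibration takes no time and is no camera call.
- robot.close_job(): hands the job in; it is judged then, once.
The state is a dict: "t": time; "q": joint angles; "dq": joint speeds; "joint_torque": joint torques, N m; "tool_pos": TCP position; "orientation": TCP orientation; "force": force on the tool from outside, world axes, zero at the start; "wrist_torque": the same for the moment, N m; "opening": finger opening in m; "gripper_force": force on a finger pad.
Only numpy, scipy, OpenCV 4.12 (cv2) and the standard library are available. Lean on these libraries where they do the work, as an engineer would, in place of code of your own. Each camera call takes 0.05 s, during which the arm holds its last target. There are 200 camera calls.

## Task

Tilt the table of the weld positioner to 45 degrees, so that the T joint strapped on it can be welded with its trough facing straight up: set the loose crank by its hub on the square end of the worm shaft, right down on the collar, let go, then take it by its revolving handle and wind it clockwise. When the table stands at 45 degrees, lift the crank off and stand it on its hub on the bench again, clear of the positioner; leave the try square and the electrode pack where they lie.

Things in the scene. Friction and masses are not known exactly. Their poses are not given: they have to be found in the camera images.
- drive_square (a point): Square end of the positioner's upright worm shaft, bare steel, 18 x 18 mm, 27 mm tall (top 7 mm taper to 11 x 11), on a round 36 mm collar on the grey gearbox, 152 mm above the bench. Point: on the shaft axis at the collar's upper face, where a fitted crank rests. z up, x and y square to the flats; it turns with the shaft. Nothing else on the positioner rises over 1 mm above the collar.
- worm_shaft (a joint): Angle of the worm shaft in rad, growing clockwise seen from above. One turn (6.28) tilts the table 18 degrees; the table is level at 0 and at 45 degrees at 15.7; stops at -5 and 23.5. Friction about 0.12 N m; the worm is self-locking and stays where it is left.
- tilt_table (a joint): Tilt of the positioner's table in rad: 0 level, grows as the edge on the robot's side rises; 0.785 is 45 degrees; always worm_shaft / 20. Steel table 120 x 140 mm between a gearbox (right) and a tail pillar (left), carrying a T joint (plate 55 x 100 mm, upright leg 47 mm tall).
- table_top (a point): Middle of the table's upper face, on the tilting table. z is the table's normal, y along the tilt axis, toward the tail pillar, x away from the robot when level.
- crank: The loose steel crank, 0.6 kg, standing on its hub, near balance. Origin: centre of the hub's underside, where a square socket opens, 20 x 20 mm, 32 mm deep, its sides parallel to the hub's faces. It fits the square shaft end in any of four ways with 1 mm play a side, until the underside meets the collar. z up, x along the arm to the handle.
- crank_hub (a point): Centre of the crank's hub, a block 32 x 32 mm and 56 mm tall, 28 mm above its underside; axes as the crank. The 20 mm wide arm leaves its +x face; a short arm with a 31 mm ball counterweight leaves its -x face and reaches 68 mm from the hub's axis; both run 39 mm above the underside. The two faces square to y are free for the fingers.
- crank_grip (a point): Centre of the crank's handle: upright black plastic grip, 25 mm in diameter, 54 mm tall, turning freely on its pin. Its axis is 80 mm from the hub's axis along the crank's +x. The point lies 75.5 mm above the hub's underside, the grip's lower end 48.5 mm, just over the arm. Its own x and y turn with the grip.
- square: Small try square, 74 x 95 mm, 16 mm high, lying on the bench plate. Not to be disturbed. Origin at the middle of its underside.
- electrode_pack: Flat pack of electrodes, 54 x 235 x 13 mm, lying on the grille. Not to be disturbed. Origin at the middle of its underside.

How it is judged:
On the way, in this order (a step that is already met when the one before it is completed fails the run):
1. the crank is fitted on the square shaft end, down to the collar, and let go (horizontal distance between crank_hub and drive_square below 0.005 m and z of crank_hub in the frame of drive_square below 0.034 m and value of joint tilt_table below 0.4 rad and contact force between the fingers and crank below 0.2 N), for 0.1 s.
2. the table is wound up to 45 degrees (within 3) with the crank still down on the square (value of joint tilt_table between 0.733 and 0.838 rad and horizontal distance between crank_hub and drive_square below 0.007 m and z of crank_hub in the frame of drive_square below 0.036 m), for 0.2 s.
At the end, for the whole second after the job is handed in: The table stands at 45 degrees (within 3), and the crank stands at rest on its hub on the bench (within 10 mm of the bench's level, upright within 8 degrees), more than 130 mm from the shaft (value of joint tilt_table between 0.733 and 0.838 rad and horizontal distance between crank_hub and drive_square above 0.13 m and height (world z) of crank_hub between 0.018 and 0.036 m and angle between crank_hub's own z axis and vertical below 0.15 rad and linear speed of crank below 0.02 m/s); the robot touches nothing.
It fails at once if the try square or the electrode pack is moved by more than 40 mm (distance of any of square, electrode_pack from where it was at the start of the episode above 0.04 m).
It also fails if it takes over 72 s, if anything falls off the work surface, if the arm or the gripper's body presses on something with over 40 N, if the wrist force passes 120 N, or if a joint passes its speed limit or range.

## Working session

There is one attempt and no reset: what is moved stays moved. The work goes in short steps, Python scripts to look and compute and a tool call to move; the robot and the scene stay as the last step left them, time stands still between calls to the robot, and variables do not carry over. Pictures are saved under pics/ and viewed, at most 10 in all, crops included, and the job is handed in when it is done.

Besides the shell and the picture viewer there is one more tool, called after "Call:" by a JSON object that holds its "fn" and its "kwargs", one argument or row to a line. arm_command: Moves the arm, as the interface text tells. Shifts and turns lie within -1 to 1; 1 stands for 500 mm of shift or 2 rad of turn. Its arguments: {"type":"object","properties":{"targets":{"type":"array","items":{"type":"object","properties":{"x":{"type":"number","minimum":-1,"maximum":1},"y":{"type":"number","minimum":-1,"maximum":1},"z":{"type":"number","minimum":-1,"maximum":1},"rx":{"type":"number","minimum":-1,"maximum":1},"ry":{"type":"number","minimum":-1,"maximum":1},"rz":{"type":"number","minimum":-1,"maximum":1},"claw":{"type":"number"}}}},"squeeze":{"type":"number"}},"required":["targets"]}

```bash
mkdir -p pics; ls; cat > h.py <<'E'
import numpy as np,cv2
from plant import robot
def cap(n,tag):
    im,d=robot.read_camera(n); c=robot.get_calibration(n)
    cv2.imwrite(f'pics/{tag}.png',im[:,:,::-1]); np.savez(f'pics/{tag}.npz',im=im,d=d,K=c['intrinsics'],o=c['origin'],R=c['orientation'])
    return im,d,c
E
python3 - <<'E'
from h import *
for n in('scene','top'):
    im,d,c=cap(n,n+'0'); print({k:np.round(v,4).tolist() if not isinstance(v,str) else v for k,v in c.items()})
print(robot.read_state())
E
```

```text
pics
{'intrinsics': [[362.6973, 0.0, 254.3047], [0.0, 362.6973, 192.8266], [0.0, 0.0, 1.0]], 'origin': [-0.0657, -0.5729, 0.6202], 'orientation': [0.9254, -0.4788, -0.8641]}
{'intrinsics': [[379.6752, 0.0, 256.6886], [0.0, 379.6752, 195.1988], [0.0, 0.0, 1.0]], 'origin': [0.4788, -0.1027, 1.0587], 'orientation': [0.0461, -0.0883, -1.5497]}
{'t': 0.1, 'q': array([ 1.16559067e+00,  1.31107028e-01,  1.48920899e+00, -1.90146802e-05,
        1.52303001e+00, -8.53752398e-02]), 'dq': array([-4.77715733e-05, -4.07083028e-04, -1.62932085e-03, -9.10245148e-05,
       -1.38978189e-03,  5.90545768e-04]), 'joint_torque': array([ 6.15537720e-04, -5.61342716e+01, -4.93094480e+01,  7.70336506e-02,
        2.91993778e-02, -5.52738049e-05]), 'tool_pos': array([0.18840813, 0.56910138, 0.23165837]), 'orientation': array([-5.00183450e-01, -3.10110535e+00,  2.67864572e-03]), 'force': array([-0.17989451, -0.4466715 ,  0.50795965]), 'wrist_torque': array([ 0.02813248, -0.03464861, -0.02072994]), 'gripper_force': 0.0, 'opening': 0.09290092181138195}
```

View pics/scene0.png

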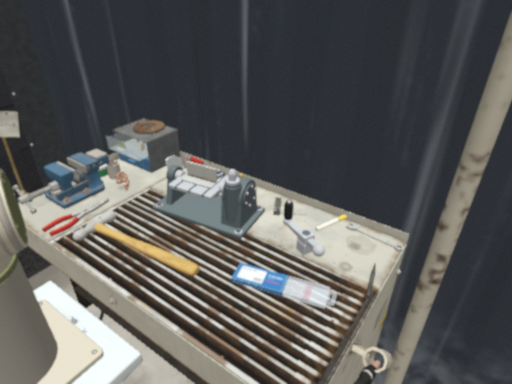

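View pics/top0.png

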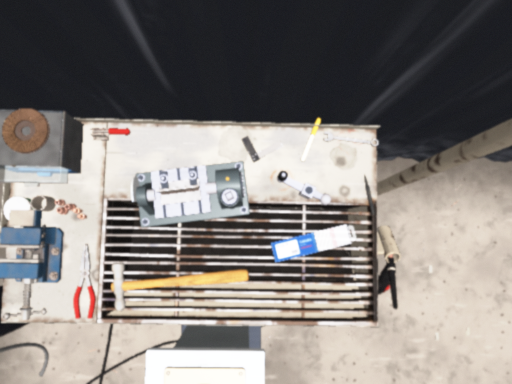

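The scene view shows the positioner with its gearbox at about (235,195) and the crank at about (303,238). In the top view the shaft is near (230,196), the crank grip (283,175), the hub (308,190) and the ball (324,198). Next I'll zoom in and measure.

```bash
cat >> h.py <<'E'
from scipy.spatial.transform import Rotation as Ro
def load(tag):
    z=np.load(f'pics/{tag}.npz'); return z
def ray(z,u,v):
    K=z['K']; r=np.array([(u-K[0,2])/K[0,0],-(v-K[1,2])/K[1,1],-1.]); return Ro.from_rotvec(z['R']).apply(r)
def onz(z,u,v,h):
    r=ray(z,u,v); return z['o']+r*(h-z['o'][2])/r[2]
def pts(z):
    v,u=np.mgrid[:384,:512]; K=z['K']; d=z['d']
    P=np.stack([(u-K[0,2])/K[0,0]*d,-(v-K[1,2])/K[1,1]*d,-d],-1)
    return P@Ro.from_rotvec(z['R']).as_matrix().T+z['o']
E
python3 - <<'E'
from h import *
z=load('top0');P=pts(z)
for u,v,h in[(230,196,.18),(283,175,.1),(308,190,.056),(324,198,.05)]: print(u,v,onz(z,u,v,h).round(4),P[v,u].round(4))
a=z['im'][160:215,210:340,::-1]; cv2.imwrite('pics/c1.png',cv2.resize(a,None,fx=6,fy=6,interpolation=cv2.INTER_CUBIC))
np.set_printoptions(linewidth=250)
print('crank z mm');print((P[168:206,274:334,2]*1000).astype(int)[::2,::2])
print('shaft z');print((P[184:208,218:243,2]*1000).astype(int))
E
```

```text
230 196 [ 0.5514 -0.0638  0.18  ] [ 0.5517 -0.0636  0.1766]
283 175 [ 0.6147 -0.1939  0.1   ] [ 0.6144 -0.1938  0.1015]
308 190 [ 0.5821 -0.2654  0.056 ] [ 0.582  -0.2652  0.0568]
324 198 [ 0.5621 -0.3095  0.05  ] [ 0.5622 -0.3097  0.0493]
crank z mm
[[  -1   -1   -1   -2   -1    1   -1   -1   -4   -2   -3   -3   -4    3   -1    0    0   -4   -4   -5   -4   -1   -4   -1   -1   -3   -4   -1   -5   -2]
 [  -3    0   -3    0   -2   -1    0   -2   -2    0   -5   -3   -1    0    0    0   -1    0   -3    0   -1    1    0   -1    0    0   -1   -2   -1   -1]
 [   0   -2   -3   95  100   98   95    0    3    0   -2    0   -1   -2   -3   -1   -4    2    0   -2    0   -2    0   -1   -1   -2    0   -3   -3   -2]
 [  -3    0   86  103  102  102   98   -1   -1    0   -2   -1   -1    1   -1   -1   -3   -1   -2    0   -3   -4    0   -6    0   -1   -1   -1   -1    0]
 [   1   -4   89   96   97   98  101    0   -4   -1   -2   -1   -4   -3 1058   -4   -1   -3    1   -2    0    1   -3    0    0   -2   -4   -5   -6   -4]
 [  -4   -6   76   95  101  100   94   44   -1    0    2   -1   -1   -2   -3   -1   
[... 4439 characters left out ...]
150  153  149  139  144  145  134  119   81   77   75   76]
 [  12  106  106  104  136  138  143  143  152  150  150  150  149  149  150  141  141  144  136  123   93   67   66   63   64]
 [  13   86   93   90   83  136  138  142  141  142  142  142  142  146  144  144  139 1058  130   97   66   53   52   49   47]
 [  15   12   70   68   67   67  134  138  139  143  144  149  144  143  138  137  135  123   99   69   40   41   39   35   34]
 [  10   13   56   56   55   51   47  109  133  135  135  134  137  135  136  126  109   91   73   42   24   21   21   18   22]
 [  13   11   12   42   34   42   36   32   68   94  110  121  117  106  104   94   73   54   35   12    6   12   15   12   14]]
```

View pics/c1.png

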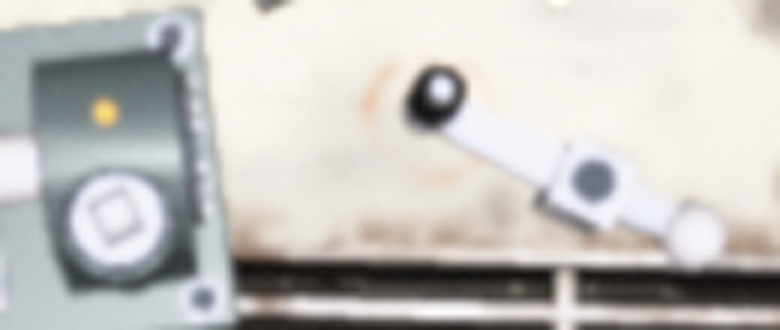

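The enlarged crop shows the collar at about (118,220), with the square turned roughly 30° in the image. The grip is at (437,93), the hub at (594,180) and the ball at (695,235). I'll take centroids and angles from the depth points.

```bash
cat >> h.py <<'E'
def sel(P,c,r,lo,hi):
    return P[(np.hypot(P[...,0]-c[0],P[...,1]-c[1])<r)&(P[...,2]>lo)&(P[...,2]<hi)]
def mid(Q): # centre and rect angle
    (cx,cy),(w,h),a=cv2.minAreaRect((Q[:,:2]*1000).astype(np.float32)); return np.round([cx,cy,w,h,a],1), np.round(Q.mean(0)*1000,1),len(Q)
E
python3 - <<'E'
from h import *
acc={}
Ps=[pts(load('top0'))]
for i in range(4): cap('top',f't{i}'); Ps.append(pts(load(f't{i}')))
P=np.concatenate(Ps)
P=P.reshape(-1,3)[None]
for nm,c,r,lo,hi in[('hub',(.583,-.265),.03,.049,.062),('hub_inner',(.583,-.265),.016,.049,.062),('grip',(.6145,-.194),.02,.09,.11),('ball',(.562,-.309),.02,.038,.06),('sq',(.551,-.064),.02,.165,.185),('sqtop',(.551,-.064),.02,.1735,.185),('collar',(.551,-.064),.03,.147,.185),('gearbox',(.6,-.06),.4,.16,.19)]:
    print(nm,*mid(sel(P,c,r,lo,hi)))
zs=load('scene0');Q=pts(zs)
for nm,c,r,lo,hi in[('grip',(.6145,-.194),.025,.09,.11),('hub',(.583,-.265),.03,.05,.062),('sq',(.551,-.064),.02,.165,.19)]: print('scene',nm,*mid(sel(Q,c,r,lo,hi)))
# square edge angle from intensity: gray mean images
g=np.mean([load(f't{i}')['im'].astype(float).mean(-1) for i in range(4)]+[load('top0')['im'].astype(float).mean(-1)],0)
np.set_printoptions(linewidth=250)
print(g[186:207,220:241].astype(int))
E
```

```text
hub [ 582.5 -266.3   40.3   41.5   12.4] [ 582.  -266.    54.5] 734
hub_inner [ 583.7 -264.5   30.2   30.2   89.6] [ 582.8 -264.9   54.9] 549
grip [ 615.2 -193.2   21.1   23.1    1.3] [ 614.5 -193.3   99. ] 339
ball [ 560.5 -308.5   37.5   28.8   84.3] [ 561.  -309.3   47.3] 604
sq [552.7 -60.1  17.   17.8  27.7] [552.6 -60.2 175.1] 304
sqtop [552.4 -59.7  16.8  16.7  27.8] [553.2 -60.2 176.7] 208
collar [551.7 -60.   37.6  37.3  46. ] [552.3 -60.4 159.2] 866
gearbox [ 6.865e+02 -5.930e+01  2.880e+02  6.658e+02  5.000e-01] [806.  -63.4 175.2] 6818
scene grip [ 616.3 -196.    19.    20.5   59.9] [ 614.5 -196.7   98.1] 65
scene hub [ 585.3 -266.9   32.7   32.9   63.2] [ 582.5 -267.7   55.8] 127
scene sq [555.  -60.8  20.4  19.9  35.2] [553.2 -62.8 173.4] 57
[[196 197 199 201 202 203 205 206 208 208 211 211 213 214 215 216 218 218 218 206 156]
 [199 200 201 202 200 197 193 189 191 193 193 194 195 199 202 204 204 205 204 194 155]
 [196 196 195 191 183 176 169 164 175 179 175 172 167 169 174 177 182 184 184 178 152]
 [184 180 173 163 159 175 193 201 213 215 209 205 191 172 153 147 153 160
[... 793 characters left out ...]
93]
 [110 138 190 235 244 243 234 214 201 198 200 211 226 237 242 235 194 142 113  91  87]
 [106 131 164 217 239 243 240 222 204 211 226 237 242 244 241 222 168 131 106  84  80]
 [ 95 115 134 173 219 238 241 234 231 237 242 244 244 241 230 185 141 121  92  72  69]
 [ 87  93 113 138 176 218 234 239 241 242 242 241 236 224 193 156 130 104  74  59  61]
 [ 88  75  93 121 145 175 200 221 228 226 224 221 200 172 151 145 120  83  61  58  60]
 [101  69  70  93 122 143 155 162 167 159 155 156 147 141 131 121  91  64  58  60  62]
 [125  79  63  67  87 113 129 126 126 125 123 122 120 123 104  81  66  63  66  72  78]
 [148  95  66  61  65  74  83  92 106 113 108 100  92  84  76  77  86  99 108 119 134]]
```

Call:
{"fn": "arm_command", "kwargs": {
  "targets": [
    {"x": 0.36, "y": -0.76, "z": 0.06, "rz": -0.42, "claw": 60},
    {"x": 0.36, "y": -0.76, "z": 0.06, "rz": -0.42, "claw": 60},
    {"x": 0.36, "y": -0.76, "z": 0.06, "rz": -0.42, "claw": 60},
    {"x": 0.36, "y": -0.76, "z": 0.06, "rz": -0.42, "claw": 60},
    {"x": 0.36, "y": -0.76, "z": 0.06, "rz": -0.42, "claw": 60},
    {"x": 0.36, "y": -0.76, "z": 0.06, "rz": -0.42, "claw": 60},
    {"x": 0.36, "y": -0.76, "z": 0.06, "rz": -0.42, "claw": 60},
    {"x": 0.36, "y": -0.76, "z": 0.06, "rz": -0.42, "claw": 60},
    {"x": 0.36, "y": -0.76, "z": 0.06, "rz": -0.42, "claw": 60},
    {"x": 0.36, "y": -0.76, "z": 0.06, "rz": -0.42, "claw": 60}
  ],
  "squeeze": 35
}}

```text
schema error: expected keys x, y, z, rx, ry, rz, claw
```

```bash
cat >> h.py <<'E'
def tcp():
    s=robot.read_state(); R=Ro.from_rotvec(s['orientation']).as_matrix()
    print('t',round(s['t'],2),'pos',(s['tool_pos']*1000).round(1),'yawY',np.degrees(np.arctan2(R[1,1],R[0,1])).round(2),'zaxis',R[:,2].round(4),'F',s['force'].round(1),'T',s['wrist_torque'].round(2),'open',round(s['opening']*1000,1),'g',round(s['gripper_force'],1)); return s
E
python3 - <<'E'
from h import *
s=tcp();print(s['q'].round(3))
P=pts(load('top0'))
# table tilt: plane fit over table patches (pixels 155..210 x 170..215)
Q=P[168:216,152:212].reshape(-1,3); h=Q[:,2]
print(np.histogram(h,bins=np.arange(0,.2,.01)))
E
```

```text
t 0.3 pos [188.5 569.4 232.3] yawY 71.68 zaxis [-3.e-04 -6.e-04 -1.e+00] F [ 0.5  0.5 -0.4] T [-0.01  0.   -0.06] open 93.1 g 0.0
[ 1.166  0.131  1.489  0.     1.523 -0.085]
(array([  20,  160,    6,   13,    9,    3,    0,    0,    2, 1221, 1000,
        219,   60,   16,   97,    0,    0,    0,    0]), array([0.  , 0.01, 0.02, 0.03, 0.04, 0.05, 0.06, 0.07, 0.08, 0.09, 0.1 ,
       0.11, 0.12, 0.13, 0.14, 0.15, 0.16, 0.17, 0.18, 0.19]))
```

Call:
{"fn": "arm_command", "kwargs": {
  "targets": [
    {"x": 0.36, "y": -0.76, "z": 0.06, "rx": 0, "ry": 0, "rz": -0.42, "claw": 60},
    {"x": 0.36, "y": -0.76, "z": 0.06, "rx": 0, "ry": 0, "rz": -0.42, "claw": 60},
    {"x": 0.36, "y": -0.76, "z": 0.06, "rx": 0, "ry": 0, "rz": -0.42, "claw": 60},
    {"x": 0.36, "y": -0.76, "z": 0.06, "rx": 0, "ry": 0, "rz": -0.42, "claw": 60},
    {"x": 0.36, "y": -0.76, "z": 0.06, "rx": 0, "ry": 0, "rz": -0.42, "claw": 60},
    {"x": 0.36, "y": -0.76, "z": 0.06, "rx": 0, "ry": 0, "rz": -0.42, "claw": 60},
    {"x": 0.36, "y": -0.76, "z": 0.06, "rx": 0, "ry": 0, "rz": -0.42, "claw": 60},
    {"x": 0.36, "y": -0.76, "z": 0.06, "rx": 0, "ry": 0, "rz": -0.42, "claw": 60},
    {"x": 0.36, "y": -0.76, "z": 0.06, "rx": 0, "ry": 0, "rz": -0.42, "claw": 60},
    {"x": 0.36, "y": -0.76, "z": 0.06, "rx": 0, "ry": 0, "rz": -0.42, "claw": 60}
  ],
  "squeeze": 35
}}

```text
t: 1.13
tool_pos: [0.3668, 0.1922, 0.2627]
orientation: [1.721, 2.628, 0.001]
force: [0.6, 0.2, -0.2]
opening: 0.071
gripper_force: 0.0
```

```bash
python3 - <<'E'
from h import *
s=tcp();print(s['q'].round(3))
P=pts(load('top0'))
Q=P[168:216,152:212].reshape(-1,3); Q=Q[(Q[:,2]>.09)&(Q[:,2]<.112)]
for k in range(3):
    A=np.c_[Q[:,:2],np.ones(len(Q))]; c=np.linalg.lstsq(A,Q[:,2],rcond=None)[0]; r=Q[:,2]-A@c; Q=Q[abs(r)<.006]
print(c,len(Q),r.std())
E
```

```text
t 1.13 pos [366.8 192.2 262.7] yawY 23.57 zaxis [ 9.e-04  4.e-04 -1.e+00] F [ 0.6  0.2 -0.2] T [-0.03 -0.   -0.04] open 71.0 g 0.0
[ 0.359 -0.405  1.921  0.     1.625 -0.053]
[0.02321007 0.00513111 0.08652904] 2012 0.002764216374799264
```

Call:
{"fn": "arm_command", "kwargs": {
  "targets": [
    {"x": 0.428, "y": -0.914, "z": -0.08, "rx": 0, "ry": 0, "rz": -0.424, "claw": 60},
    {"x": 0.428, "y": -0.914, "z": -0.08, "rx": 0, "ry": 0, "rz": -0.424, "claw": 60},
    {"x": 0.428, "y": -0.914, "z": -0.08, "rx": 0, "ry": 0, "rz": -0.424, "claw": 60},
    {"x": 0.428, "y": -0.914, "z": -0.08, "rx": 0, "ry": 0, "rz": -0.424, "claw": 60},
    {"x": 0.428, "y": -0.914, "z": -0.08, "rx": 0, "ry": 0, "rz": -0.424, "claw": 60},
    {"x": 0.428, "y": -0.914, "z": -0.08, "rx": 0, "ry": 0, "rz": -0.424, "claw": 60},
    {"x": 0.428, "y": -0.914, "z": -0.08, "rx": 0, "ry": 0, "rz": -0.424, "claw": 60},
    {"x": 0.428, "y": -0.914, "z": -0.08, "rx": 0, "ry": 0, "rz": -0.424, "claw": 60},
    {"x": 0.428, "y": -0.914, "z": -0.08, "rx": 0, "ry": 0, "rz": -0.424, "claw": 60},
    {"x": 0.428, "y": -0.914, "z": -0.08, "rx": 0, "ry": 0, "rz": -0.424, "claw": 60}
  ]
}}

```text
t: 1.97
tool_pos: [0.5431, -0.1844, 0.2291]
orientation: [2.65, 1.686, 0.0]
force: [0.6, 0.8, 0.3]
opening: 0.0708
gripper_force: 0.0
```

```bash
python3 - <<'E'
from h import *
s=tcp();print(s['q'].round(3))
E
```

```text
t 1.97 pos [ 543.1 -184.4  229.1] yawY -25.06 zaxis [ 3.e-04 -0.e+00 -1.e+00] F [0.6 0.8 0.3] T [-0.1   0.11  0.01] open 70.8 g 0.0
[-0.417  0.061  1.569  0.     1.512  0.021]
```

Call:
{"fn": "arm_command", "kwargs": {
  "targets": [
    {"x": 0.078, "y": -0.162, "z": -0.14, "rx": 0, "ry": 0, "rz": 0, "claw": 60},
    {"x": 0.078, "y": -0.162, "z": -0.18, "rx": 0, "ry": 0, "rz": 0, "claw": 60},
    {"x": 0.078, "y": -0.162, "z": -0.18, "rx": 0, "ry": 0, "rz": 0, "claw": 60},
    {"x": 0.078, "y": -0.162, "z": -0.18, "rx": 0, "ry": 0, "rz": 0, "claw": 60},
    {"x": 0.078, "y": -0.162, "z": -0.25, "rx": 0, "ry": 0, "rz": 0, "claw": 60},
    {"x": 0.078, "y": -0.162, "z": -0.32, "rx": 0, "ry": 0, "rz": 0, "claw": 60},
    {"x": 0.078, "y": -0.162, "z": -0.38, "rx": 0, "ry": 0, "rz": 0, "claw": 60},
    {"x": 0.078, "y": -0.162, "z": -0.402, "rx": 0, "ry": 0, "rz": 0, "claw": 60},
    {"x": 0.078, "y": -0.162, "z": -0.402, "rx": 0, "ry": 0, "rz": 0, "claw": 60}
  ]
}}

```text
t: 2.72
tool_pos: [0.5791, -0.2614, 0.025]
orientation: [-2.645, -1.684, 0.005]
force: [-1.1, 0.0, -0.8]
opening: 0.0712
gripper_force: 0.0
```

```bash
python3 - <<'E'
from h import *
s=tcp()
cap('scene','s1'); a=load('s1')['im'][170:290,230:390,::-1]; cv2.imwrite('pics/c2.png',cv2.resize(a,None,fx=5,fy=5,interpolation=cv2.INTER_CUBIC))
E
```

```text
t 2.72 pos [ 579.1 -261.4   25. ] yawY -25.03 zaxis [-0.0057  0.0032 -1.    ] F [-1.1  0.  -0.8] T [-0.06  0.08  0.  ] open 71.2 g 0.0
```

View pics/c2.png

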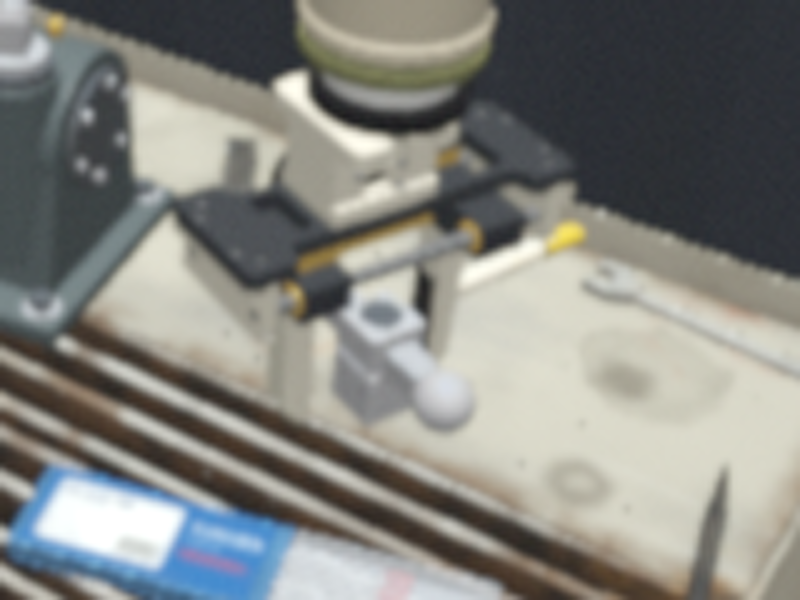

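The fingers straddle the hub, which is at about (385,360) in the crop, with clearance on both sides. I'll nudge a few mm and close.

Call:
{"fn": "arm_command", "kwargs": {
  "targets": [
    {"x": 0.007, "y": -0.009, "z": 0.004, "rx": 0, "ry": 0, "rz": 0, "claw": 60},
    {"x": 0.007, "y": -0.009, "z": 0.004, "rx": 0, "ry": 0, "rz": 0, "claw": 150},
    {"x": 0.007, "y": -0.009, "z": 0.004, "rx": 0, "ry": 0, "rz": 0, "claw": 255},
    {"x": 0.007, "y": -0.009, "z": 0.004, "rx": 0, "ry": 0, "rz": 0, "claw": 255},
    {"x": 0.007, "y": -0.009, "z": 0.004, "rx": 0, "ry": 0, "rz": 0, "claw": 255},
    {"x": 0.007, "y": -0.009, "z": 0.004, "rx": 0, "ry": 0, "rz": 0, "claw": 255},
    {"x": 0.007, "y": -0.009, "z": 0.004, "rx": 0, "ry": 0, "rz": 0, "claw": 255},
    {"x": 0.007, "y": -0.009, "z": 0.004, "rx": 0, "ry": 0, "rz": 0, "claw": 255},
    {"x": 0.007, "y": -0.009, "z": 0.004, "rx": 0, "ry": 0, "rz": 0, "claw": 255},
    {"x": 0.007, "y": -0.009, "z": 0.004, "rx": 0, "ry": 0, "rz": 0, "claw": 255}
  ]
}}

```text
t: 3.6
tool_pos: [0.5852, -0.2677, 0.0304]
orientation: [-2.65, -1.687, -0.0]
force: [0.3, -0.5, 1.9]
opening: 0.0318
gripper_force: 35.0
```

```bash
python3 - <<'E'
from h import *
s=tcp()
P=pts(np.load('pics/s1.npz'))
E
```

```text
t 3.6 pos [ 585.2 -267.7   30.4] yawY -25.04 zaxis [ 0.  0. -1.] F [ 0.3 -0.5  1.9] T [ 0.    0.24 -0.01] open 31.8 g 35.0
```

Call:
{"fn": "arm_command", "kwargs": {
  "targets": [
    {"x": 0, "y": 0, "z": 0.04, "rx": 0, "ry": 0, "rz": 0, "claw": 255},
    {"x": 0, "y": 0, "z": 0.11, "rx": 0, "ry": 0, "rz": 0, "claw": 255},
    {"x": 0, "y": 0, "z": 0.18, "rx": 0, "ry": 0, "rz": 0, "claw": 255},
    {"x": 0, "y": 0, "z": 0.25, "rx": 0, "ry": 0, "rz": -0.06, "claw": 255},
    {"x": 0, "y": 0, "z": 0.32, "rx": 0, "ry": 0, "rz": -0.12, "claw": 255},
    {"x": 0, "y": 0.02, "z": 0.38, "rx": 0, "ry": 0, "rz": -0.18, "claw": 255},
    {"x": -0.01, "y": 0.08, "z": 0.42, "rx": 0, "ry": 0, "rz": -0.24, "claw": 255},
    {"x": -0.025, "y": 0.15, "z": 0.42, "rx": 0, "ry": 0, "rz": -0.3, "claw": 255},
    {"x": -0.04, "y": 0.22, "z": 0.42, "rx": 0, "ry": 0, "rz": -0.325, "claw": 255},
    {"x": -0.05, "y": 0.29, "z": 0.42, "rx": 0, "ry": 0, "rz": -0.325, "claw": 255}
  ]
}}

```text
t: 4.43
tool_pos: [0.559, -0.1214, 0.2397]
orientation: [-3.051, -0.745, 0.002]
force: [0.9, -0.1, -5.4]
opening: 0.0321
gripper_force: 35.0
```

Call:
{"fn": "arm_command", "kwargs": {
  "targets": [
    {"x": -0.008, "y": 0.07, "z": 0, "rx": 0, "ry": 0, "rz": 0, "claw": 255},
    {"x": -0.015, "y": 0.11, "z": 0, "rx": 0, "ry": 0, "rz": 0, "claw": 255},
    {"x": -0.015, "y": 0.125, "z": 0, "rx": 0, "ry": 0, "rz": 0, "claw": 255},
    {"x": -0.015, "y": 0.125, "z": 0, "rx": 0, "ry": 0, "rz": 0, "claw": 255},
    {"x": -0.015, "y": 0.125, "z": 0, "rx": 0, "ry": 0, "rz": 0, "claw": 255},
    {"x": -0.015, "y": 0.125, "z": 0, "rx": 0, "ry": 0, "rz": 0, "claw": 255}
  ]
}}

```text
t: 4.93
tool_pos: [0.5526, -0.0614, 0.2399]
orientation: [3.05, 0.751, -0.001]
force: [1.6, -0.6, -5.7]
opening: 0.0318
gripper_force: 35.0
```

```bash
python3 - <<'E'
from h import *
s=tcp()
cap('scene','s2');cap('top','t5')
a=cv2.resize(load('s2')['im'][120:240,180:320,::-1],None,fx=4.5,fy=4.5,interpolation=cv2.INTER_CUBIC)
b=cv2.resize(load('t5')['im'][140:240,170:310,::-1],None,fx=2.2,fy=2.2,interpolation=cv2.INTER_CUBIC)
c=np.zeros((600,800,3),np.uint8); a=a[:600,:490]; c[:a.shape[0],:a.shape[1]]=a; c[:b.shape[0],490:490+b.shape[1]]=b
cv2.imwrite('pics/c3.png',c)
E
```

```text
t 4.93 pos [552.6 -61.4 239.9] yawY -62.33 zaxis [-8.e-04 -5.e-04 -1.e+00] F [ 1.6 -0.6 -5.7] T [-0.06  0.24  0.01] open 31.8 g 35.0
```

View pics/c3.png

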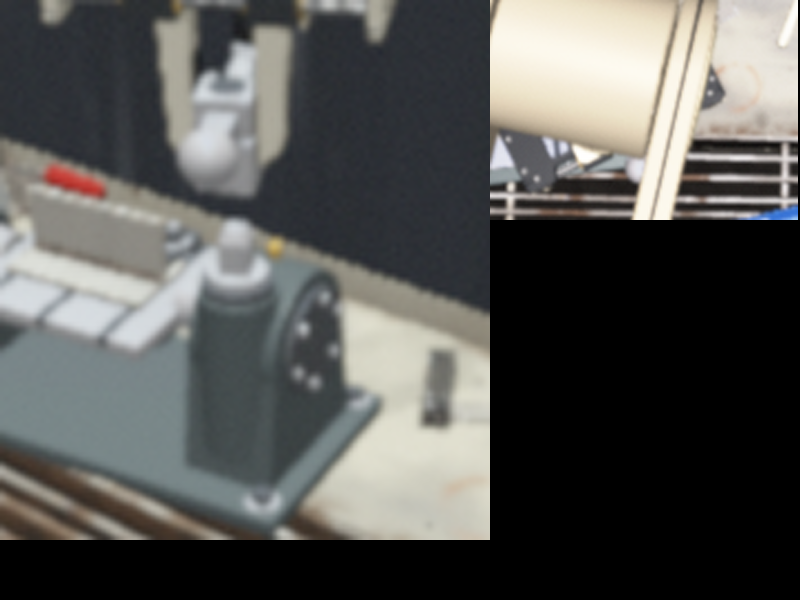

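The scene view shows the crank held over the shaft: collar centre near (240,272) and hub top near (228,85) in the left crop. I'll cast rays to both from the same camera.

```bash
python3 - <<'E'
from h import *
z=load('s2')
f=lambda u,v:(180+(u+.5)/4.5-.5,120+(v+.5)/4.5-.5)
for nm,u,v,h in[('collar',240,273,.152),('sq top',237,226,.179),('hub top hole',228,84,.2655),('ball',207,157,.2485)]: print(nm,(onz(z,*f(u,v),h)*1000).round(1))
P=pts(z)
print('sq',*mid(sel(P,(.553,-.061),.02,.160,.186)))
print('hubtop',*mid(sel(P,(.553,-.061),.024,.257,.275)))
b=sel(P,(.553-.052*.884,-.061-.052*.467),.02,.235,.275);print('ball',*mid(b))
g=z['im'].astype(int).mean(-1); np.set_printoptions(linewidth=250)
print(g[168:190,222:246].astype(int))
A=np.c_[2*b,np.ones(len(b))]; s=np.linalg.lstsq(A,(b**2).sum(1),rcond=None)[0]; print('sphere',s[:3]*1000,np.sqrt(s[3]+(s[:3]**2).sum())*1000)
# expected ball for hub at tcp: crank yaw
y=np.radians(27.67); print('exp ball',552.6-52.5*np.cos(y),-61.4-52.5*np.sin(y))
E
```

```text
collar [552.8 -64.8 152. ]
sq top [557.  -60.3 179. ]
hub top hole [555.  -59.  265.5]
ball [507.2 -83.  248.5]
sq [555.3 -60.5  19.5  18.3  28.8] [553.1 -63.4 171.9] 67
hubtop [549.4 -60.5  39.7  38.4  57.6] [545.7 -64.3 264.5] 157
ball [504.6 -87.1  25.   29.2  61. ] [500.3 -90.3 253.5] 141
[[141 142 141 134 127 130 121 101 104 114 114 100  87  62  50  50  49  48  48  49  48  48  49  45]
 [139 140 140 141 141 144 141 145 169 184 182 167 147 104  62  50  49  50  50  49  47  48  47  47]
 [135 137 139 140 142 142 148 166 195 208 208 200 182 146 106  79  59  51  50  51  48  49  47  49]
 [134 132 133 137 140 142 152 174 197 206 206 201 188 166 146 122  94  73  58  52  53  49  48  46]
 [147 125 120 132 138 142 156 180 193 198 199 193 183 167 151 141 129 120 100  93  82  59  50  49]
 [153 115 106 127 136 144 161 182 189 191 190 187 178 159 140 141 143 143 147 146 128  96  82  73]
 [130  98 101 127 147 156 159 167 173 173 173 172 166 149 133 136 139 148 162 162 149 129 127 118]
 [106  99 122 156 179 185 169 154 151 153 151 152 149 138 128 131 132 135 145 144 139 137 140 137]
 [126 134 164 
[... 784 characters left out ...]
198 151 109 110 121 130 138 143 146 145 145 141 134 126 118 106  94  94 113 124 131 133 130]
 [208 184 134  97  94  99 106 112 120 122 122 121 116 109 100  94  87  83  91 106 120 132 133 119]
 [195 162 114  97  91  88  90  93  99 102 100  97  97  92  83  83  85  88  93  98 120 132 131 105]
 [182 140  96  93  97  98  96  91  90  91  90  89  89  90  90  89  93  88  86  97 122 134 126  98]
 [164 123  83  79  89  95  96  97 101 105 104 103 101  99  94  88  85  78  79 100 126 130 114  94]
 [145 111  77  70  76  78  86  89  93  97  98  94  94  91  84  78  74  73  81 104 124 123  99  94]]
sphere [506.59242496 -84.68436342 249.1991098 ] 14.875897209472138
exp ball 506.1040630071744 -85.7798655279144
```

The sphere fit puts the ball within 1 mm of where it should be, so the hub is centred on the TCP. I'll start the descent and watch the force.

Call:
{"fn": "arm_command", "kwargs": {
  "targets": [
    {"x": 0, "y": 0.002, "z": -0.03, "rx": 0, "ry": 0, "rz": 0, "claw": 255},
    {"x": 0, "y": 0.002, "z": -0.05, "rx": 0, "ry": 0, "rz": 0, "claw": 255},
    {"x": 0, "y": 0.002, "z": -0.062, "rx": 0, "ry": 0, "rz": 0, "claw": 255},
    {"x": 0, "y": 0.002, "z": -0.068, "rx": 0, "ry": 0, "rz": 0, "claw": 255},
    {"x": 0, "y": 0.002, "z": -0.074, "rx": 0, "ry": 0, "rz": 0, "claw": 255},
    {"x": 0, "y": 0.002, "z": -0.074, "rx": 0, "ry": 0, "rz": 0, "claw": 255}
  ]
}}

```text
t: 5.53
tool_pos: [0.5534, -0.06, 0.2038]
orientation: [3.049, 0.751, 0.002]
force: [3.5, -3.9, -5.1]
opening: 0.0317
gripper_force: 35.0
```

```bash
python3 - <<'E'
from h import *
s=tcp()
E
```

```text
t 5.53 pos [553.4 -60.  203.8] yawY -62.31 zaxis [ 0.0018 -0.0012 -1.    ] F [ 3.5 -3.9 -5.1] T [-0.75 -0.54  0.05] open 31.7 g 35.0
```

Call:
{"fn": "arm_command", "kwargs": {
  "targets": [
    {"x": 0.001, "y": -0.002, "z": -0.003, "rx": 0, "ry": 0, "rz": 0, "claw": 255},
    {"x": 0.001, "y": -0.002, "z": -0.009, "rx": 0, "ry": 0, "rz": 0, "claw": 255},
    {"x": 0.001, "y": -0.002, "z": -0.015, "rx": 0, "ry": 0, "rz": 0, "claw": 255},
    {"x": 0.001, "y": -0.002, "z": -0.015, "rx": 0, "ry": 0, "rz": 0, "claw": 255}
  ]
}}

```text
t: 5.87
tool_pos: [0.5546, -0.0606, 0.1964]
orientation: [3.048, 0.752, 0.005]
force: [7.5, -2.2, -5.1]
opening: 0.0321
gripper_force: 35.0
```

```bash
python3 - <<'E'
from h import *
s=tcp()
E
```

```text
t 5.87 pos [554.6 -60.6 196.4] yawY -62.28 zaxis [ 3.6e-03 -9.0e-04 -1.0e+00] F [ 7.5 -2.2 -5.1] T [-0.72 -1.48  0.05] open 32.1 g 35.0
```

Call:
{"fn": "arm_command", "kwargs": {
  "targets": [
    {"x": 0.003, "y": -0.001, "z": -0.006, "rx": 0, "ry": 0, "rz": 0, "claw": 255},
    {"x": 0.003, "y": -0.001, "z": -0.014, "rx": 0, "ry": 0, "rz": 0, "claw": 255},
    {"x": 0.003, "y": -0.001, "z": -0.022, "rx": 0, "ry": 0, "rz": 0, "claw": 255},
    {"x": 0.003, "y": -0.001, "z": -0.027, "rx": 0, "ry": 0, "rz": 0, "claw": 255},
    {"x": 0.003, "y": -0.001, "z": -0.029, "rx": 0, "ry": 0, "rz": 0, "claw": 255},
    {"x": 0.003, "y": -0.001, "z": -0.029, "rx": 0, "ry": 0, "rz": 0, "claw": 255}
  ]
}}

```text
t: 6.37
tool_pos: [0.5549, -0.0607, 0.1823]
orientation: [3.05, 0.753, 0.001]
force: [-0.7, -0.8, 5.5]
opening: 0.0321
gripper_force: 35.0
```

```bash
python3 - <<'E'
from h import *
s=tcp()
E
```

```text
t 6.37 pos [554.9 -60.7 182.3] yawY -62.28 zaxis [ 8.e-04 -2.e-04 -1.e+00] F [-0.7 -0.8  5.5] T [-0.18  0.2   0.05] open 32.1 g 35.0
```

Seated: z is 182.3 mm and the collar reaction shows in the force. Let go and lift clear.

Call:
{"fn": "arm_command", "kwargs": {
  "targets": [
    {"x": 0, "y": 0, "z": 0, "rx": 0, "ry": 0, "rz": 0, "claw": 80},
    {"x": 0, "y": 0, "z": 0, "rx": 0, "ry": 0, "rz": 0, "claw": 80},
    {"x": 0, "y": 0, "z": 0, "rx": 0, "ry": 0, "rz": 0, "claw": 80},
    {"x": 0, "y": 0, "z": 0, "rx": 0, "ry": 0, "rz": 0, "claw": 80},
    {"x": 0, "y": 0, "z": 0.04, "rx": 0, "ry": 0, "rz": 0, "claw": 80},
    {"x": 0, "y": 0, "z": 0.1, "rx": 0, "ry": 0, "rz": 0, "claw": 80},
    {"x": 0, "y": 0, "z": 0.16, "rx": 0, "ry": 0, "rz": 0, "claw": 80},
    {"x": 0, "y": 0, "z": 0.21, "rx": 0, "ry": 0, "rz": 0, "claw": 80},
    {"x": 0.04, "y": 0.02, "z": 0.21, "rx": 0, "ry": 0, "rz": 0, "claw": 80},
    {"x": 0.1, "y": 0.05, "z": 0.21, "rx": 0, "ry": 0, "rz": 0, "claw": 80}
  ]
}}

```text
t: 7.2
tool_pos: [0.6054, -0.0367, 0.2901]
orientation: [3.049, 0.749, 0.007]
force: [-0.5, -0.6, 0.2]
opening: 0.0636
gripper_force: 0.0
```

```bash
python3 - <<'E'
from h import *
s=tcp()
cap('scene','s3')
z=load('s3');P=pts(z)
b=sel(P,(.508,-.085),.02,.175,.215);print(mid(b))
A=np.c_[2*b,np.ones(len(b))]; s=np.linalg.lstsq(A,(b**2).sum(1),rcond=None)[0]; print('sphere',s[:3]*1000,np.sqrt(s[3]+(s[:3]**2).sum())*1000)
print('grip',mid(sel(P,(.6257,-.0235),.025,.24,.265)))
E
```

```text
t 7.2 pos [605.4 -36.7 290.1] yawY -62.4 zaxis [ 0.005  -0.0012 -1.    ] F [-0.5 -0.6  0.2] T [-0.06  0.2  -0.02] open 63.6 g 0.0
(array([507.5, -87.8,  25.8,  30.1,  67.8]), array([502.9, -89.2, 196.3]), 133)
sphere [509.15031481 -84.26193855 191.73139807] 14.902285601510721
grip (array([623.2, -23.6,  22.5,  19.9,  67.5]), array([621. , -25.9, 248.8]), 68)
```

Call:
{"fn": "arm_command", "kwargs": {
  "targets": [
    {"x": 0.041, "y": 0.025, "z": 0, "rx": 0, "ry": 0, "rz": 0, "claw": 80},
    {"x": 0.041, "y": 0.025, "z": -0.01, "rx": 0, "ry": 0, "rz": 0, "claw": 80},
    {"x": 0.041, "y": 0.025, "z": -0.07, "rx": 0, "ry": 0, "rz": 0, "claw": 80},
    {"x": 0.041, "y": 0.025, "z": -0.12, "rx": 0, "ry": 0, "rz": 0, "claw": 80},
    {"x": 0.041, "y": 0.025, "z": -0.131, "rx": 0, "ry": 0, "rz": 0, "claw": 80},
    {"x": 0.041, "y": 0.025, "z": -0.131, "rx": 0, "ry": 0, "rz": 0, "claw": 255},
    {"x": 0.041, "y": 0.025, "z": -0.131, "rx": 0, "ry": 0, "rz": 0, "claw": 255},
    {"x": 0.041, "y": 0.025, "z": -0.131, "rx": 0, "ry": 0, "rz": 0, "claw": 255},
    {"x": 0.041, "y": 0.025, "z": -0.131, "rx": 0, "ry": 0, "rz": 0, "claw": 255},
    {"x": 0.041, "y": 0.025, "z": -0.131, "rx": 0, "ry": 0, "rz": 0, "claw": 255}
  ],
  "squeeze": 20
}}

```text
t: 8.08
tool_pos: [0.626, -0.0234, 0.2228]
orientation: [3.049, 0.752, 0.004]
force: [0.4, 0.4, -0.3]
opening: 0.0349
gripper_force: 0.0
```

```bash
cat > w.py <<'E'
import sys
from h import *
# rows for winding from the present crank angle, n rows of step deg, about c
s=tcp(); c=np.array([.5547,-.0607]); p=s['tool_pos'][:2]; d=p-c
a0=np.degrees(np.arctan2(d[1],d[0])); print('angle',a0.round(2),'r',(np.hypot(*d)*1000).round(1))
a=float(sys.argv[1]) if len(sys.argv)>1 else a0; st=float(sys.argv[2]) if len(sys.argv)>2 else 15
r=np.hypot(*d)  if len(sys.argv)<=3 else float(sys.argv[3])
b=c+r*np.array([np.cos(np.radians(a)),np.sin(np.radians(a))])
for k in range(1,11):
    t=np.radians(a-st*k); q=c+r*np.array([np.cos(t),np.sin(t)]); print(k,((q-b)/.5).round(3))
E
python3 w.py
```

```text
t 8.08 pos [626.  -23.4 222.8] yawY -62.29 zaxis [ 2.9e-03 -4.0e-04 -1.0e+00] F [ 0.4  0.4 -0.3] T [-0.    0.12  0.01] open 34.9 g 0.0
angle 27.65 r 80.5
1 [ 0.014 -0.039]
2 [ 0.018 -0.081]
3 [ 0.011 -0.123]
4 [-0.007 -0.161]
5 [-0.034 -0.193]
6 [-0.068 -0.217]
7 [-0.107 -0.232]
8 [-0.149 -0.235]
9 [-0.191 -0.228]
10 [-0.229 -0.211]
```

Call:
{"fn": "arm_command", "kwargs": {
  "targets": [
    {"x": 0, "y": 0, "z": 0, "rx": 0, "ry": 0, "rz": 0, "claw": 255},
    {"x": 0, "y": 0, "z": 0, "rx": 0, "ry": 0, "rz": 0, "claw": 255},
    {"x": 0, "y": 0, "z": 0, "rx": 0, "ry": 0, "rz": 0, "claw": 255}
  ]
}}

```text
t: 8.33
tool_pos: [0.6257, -0.0232, 0.2217]
orientation: [3.05, 0.753, 0.002]
force: [1.7, 0.6, 2.2]
opening: 0.0247
gripper_force: 20.0
```

```bash
python3 w.py 27.7 18 0.08
```

```text
t 8.33 pos [625.7 -23.2 221.7] yawY -62.28 zaxis [ 1.6e-03 -1.0e-04 -1.0e+00] F [1.7 0.6 2.2] T [ 0.05 -0.04 -0.01] open 24.7 g 20.0
angle 27.85 r 80.3
1 [ 0.016 -0.047]
2 [ 0.017 -0.097]
3 [ 0.002 -0.145]
4 [-0.027 -0.186]
5 [-0.067 -0.216]
6 [-0.115 -0.232]
7 [-0.165 -0.233]
8 [-0.213 -0.218]
9 [-0.253 -0.189]
10 [-0.283 -0.149]
```

Call:
{"fn": "arm_command", "kwargs": {
  "targets": [
    {"x": 0.016, "y": -0.047, "z": 0, "rx": 0, "ry": 0, "rz": 0, "claw": 255},
    {"x": 0.017, "y": -0.097, "z": 0, "rx": 0, "ry": 0, "rz": 0, "claw": 255},
    {"x": 0.002, "y": -0.145, "z": 0, "rx": 0, "ry": 0, "rz": 0, "claw": 255},
    {"x": -0.027, "y": -0.186, "z": 0, "rx": 0, "ry": 0, "rz": 0, "claw": 255},
    {"x": -0.067, "y": -0.216, "z": 0, "rx": 0, "ry": 0, "rz": 0, "claw": 255}
  ]
}}

```text
t: 8.75
tool_pos: [0.5924, -0.1328, 0.2216]
orientation: [3.049, 0.752, 0.003]
force: [-1.1, 5.8, -0.3]
opening: 0.0247
gripper_force: 20.0
```

```bash
python3 w.py -62.3 18 0.08
```

```text
t 8.75 pos [ 592.4 -132.8  221.6] yawY -62.31 zaxis [ 2.4e-03 -6.0e-04 -1.0e+00] F [-1.1  5.8 -0.3] T [1.29 0.46 0.03] open 24.7 g 20.0
angle -62.38 r 81.4
1 [-0.047 -0.016]
2 [-0.097 -0.017]
3 [-0.145 -0.002]
4 [-0.186  0.027]
5 [-0.216  0.067]
6 [-0.232  0.115]
7 [-0.233  0.165]
8 [-0.218  0.213]
9 [-0.189  0.253]
10 [-0.149  0.283]
```

Call:
{"fn": "arm_command", "kwargs": {
  "targets": [
    {"x": -0.047, "y": -0.015, "z": 0, "rx": 0, "ry": 0, "rz": 0, "claw": 255},
    {"x": -0.097, "y": -0.016, "z": 0, "rx": 0, "ry": 0, "rz": 0, "claw": 255},
    {"x": -0.145, "y": -0.001, "z": 0, "rx": 0, "ry": 0, "rz": 0, "claw": 255},
    {"x": -0.186, "y": 0.028, "z": 0, "rx": 0, "ry": 0, "rz": 0, "claw": 255},
    {"x": -0.216, "y": 0.068, "z": 0, "rx": 0, "ry": 0, "rz": 0, "claw": 255},
    {"x": -0.232, "y": 0.116, "z": 0, "rx": 0, "ry": 0, "rz": 0, "claw": 255},
    {"x": -0.233, "y": 0.166, "z": 0, "rx": 0, "ry": 0, "rz": 0, "claw": 255},
    {"x": -0.218, "y": 0.214, "z": 0, "rx": 0, "ry": 0, "rz": 0, "claw": 255},
    {"x": -0.189, "y": 0.254, "z": 0, "rx": 0, "ry": 0, "rz": 0, "claw": 255},
    {"x": -0.149, "y": 0.284, "z": 0, "rx": 0, "ry": 0, "rz": 0, "claw": 255}
  ]
}}

```text
t: 9.58
tool_pos: [0.5176, 0.0109, 0.2212]
orientation: [3.047, 0.752, 0.002]
force: [7.4, -17.3, -7.2]
opening: 0.0243
gripper_force: 20.0
```

```bash
python3 w.py -242.3 18 0.08; python3 - <<'E'
from h import *
z=cap('scene','s4');P=pts(load('s4'))
t=np.radians(-242.3+180)
b=sel(P,(.5547+.0525*np.cos(t),-.0607+.0525*np.sin(t)),.02,.17,.225)
A=np.c_[2*b,np.ones(len(b))]; s=np.linalg.lstsq(A,(b**2).sum(1),rcond=None)[0]; print(len(b),'sphere',s[:3]*1000,np.sqrt(s[3]+(s[:3]**2).sum())*1000)
a=load('s4')['im'][120:240,150:310,::-1]; cv2.imwrite('pics/c4.png',cv2.resize(a,None,fx=4,fy=4,interpolation=cv2.INTER_CUBIC))
E
```

```text
t 9.58 pos [517.6  10.9 221.2] yawY -62.29 zaxis [ 0.002 -0.003 -1.   ] F [  7.4 -17.3  -7.2] T [-3.31 -1.07 -0.02] open 24.3 g 20.0
angle 117.39 r 80.6
1 [0.047 0.016]
2 [0.097 0.017]
3 [0.145 0.002]
4 [ 0.186 -0.027]
5 [ 0.216 -0.067]
6 [ 0.232 -0.115]
7 [ 0.233 -0.165]
8 [ 0.218 -0.213]
9 [ 0.189 -0.253]
10 [ 0.149 -0.283]
136 sphere [ 579.82899514 -104.29075562  192.25706908] 15.571493177342214
```

View pics/c4.png

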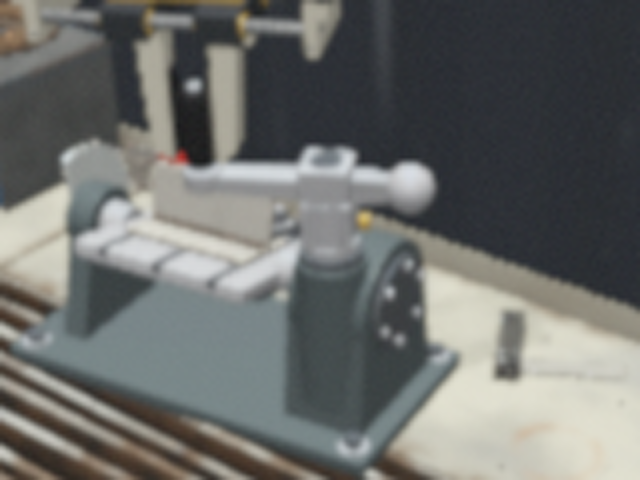

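The view shows the crank still down on the collar at about (330,215) and the table's near edge rising. The tool pulls outward by about 19 N, so I'll pull it in 1.5 mm while winding on.

Call:
{"fn": "arm_command", "kwargs": {
  "targets": [
    {"x": 0.048, "y": 0.013, "z": 0.001, "rx": 0, "ry": 0, "rz": 0, "claw": 255},
    {"x": 0.098, "y": 0.014, "z": 0.001, "rx": 0, "ry": 0, "rz": 0, "claw": 255},
    {"x": 0.146, "y": -0.001, "z": 0.001, "rx": 0, "ry": 0, "rz": 0, "claw": 255},
    {"x": 0.187, "y": -0.03, "z": 0.001, "rx": 0, "ry": 0, "rz": 0, "claw": 255},
    {"x": 0.217, "y": -0.07, "z": 0.001, "rx": 0, "ry": 0, "rz": 0, "claw": 255},
    {"x": 0.233, "y": -0.118, "z": 0.001, "rx": 0, "ry": 0, "rz": 0, "claw": 255},
    {"x": 0.234, "y": -0.168, "z": 0.001, "rx": 0, "ry": 0, "rz": 0, "claw": 255},
    {"x": 0.219, "y": -0.216, "z": 0.001, "rx": 0, "ry": 0, "rz": 0, "claw": 255},
    {"x": 0.19, "y": -0.256, "z": 0.001, "rx": 0, "ry": 0, "rz": 0, "claw": 255},
    {"x": 0.15, "y": -0.286, "z": 0.001, "rx": 0, "ry": 0, "rz": 0, "claw": 255}
  ]
}}

```text
t: 10.47
tool_pos: [0.5924, -0.1333, 0.2216]
orientation: [-3.05, -0.752, -0.001]
force: [-1.1, 8.4, -1.2]
opening: 0.0243
gripper_force: 20.0
```

```bash
python3 w.py -62.3 18 0.08|head -2
```

```text
t 10.47 pos [ 592.4 -133.3  221.6] yawY -62.3 zaxis [ 8.e-04  7.e-04 -1.e+00] F [-1.1  8.4 -1.2] T [1.62 0.61 0.  ] open 24.3 g 20.0
angle -62.54 r 81.8
```

Call:
{"fn": "arm_command", "kwargs": {
  "targets": [
    {"x": -0.047, "y": -0.014, "z": 0, "rx": 0, "ry": 0, "rz": 0, "claw": 255},
    {"x": -0.097, "y": -0.015, "z": 0, "rx": 0, "ry": 0, "rz": 0, "claw": 255},
    {"x": -0.145, "y": 0.0, "z": 0, "rx": 0, "ry": 0, "rz": 0, "claw": 255},
    {"x": -0.186, "y": 0.029, "z": 0, "rx": 0, "ry": 0, "rz": 0, "claw": 255},
    {"x": -0.216, "y": 0.069, "z": 0, "rx": 0, "ry": 0, "rz": 0, "claw": 255},
    {"x": -0.232, "y": 0.116, "z": 0, "rx": 0, "ry": 0, "rz": 0, "claw": 255},
    {"x": -0.232, "y": 0.166, "z": 0, "rx": 0, "ry": 0, "rz": 0, "claw": 255},
    {"x": -0.217, "y": 0.214, "z": 0, "rx": 0, "ry": 0, "rz": 0, "claw": 255},
    {"x": -0.188, "y": 0.254, "z": 0, "rx": 0, "ry": 0, "rz": 0, "claw": 255},
    {"x": -0.148, "y": 0.284, "z": 0, "rx": 0, "ry": 0, "rz": 0, "claw": 255}
  ]
}}

```text
t: 11.3
tool_pos: [0.5183, 0.0106, 0.2219]
orientation: [3.048, 0.752, 0.001]
force: [5.5, -14.0, -6.4]
opening: 0.0245
gripper_force: 20.0
```

Call:
{"fn": "arm_command", "kwargs": {
  "targets": [
    {"x": 0.048, "y": 0.013, "z": 0.0, "rx": 0, "ry": 0, "rz": 0, "claw": 255},
    {"x": 0.098, "y": 0.014, "z": 0.0, "rx": 0, "ry": 0, "rz": 0, "claw": 255},
    {"x": 0.146, "y": -0.001, "z": 0.0, "rx": 0, "ry": 0, "rz": 0, "claw": 255},
    {"x": 0.187, "y": -0.03, "z": 0.0, "rx": 0, "ry": 0, "rz": 0, "claw": 255},
    {"x": 0.217, "y": -0.07, "z": 0.0, "rx": 0, "ry": 0, "rz": 0, "claw": 255},
    {"x": 0.233, "y": -0.118, "z": 0.0, "rx": 0, "ry": 0, "rz": 0, "claw": 255},
    {"x": 0.234, "y": -0.168, "z": 0.0, "rx": 0, "ry": 0, "rz": 0, "claw": 255},
    {"x": 0.219, "y": -0.216, "z": 0.0, "rx": 0, "ry": 0, "rz": 0, "claw": 255},
    {"x": 0.19, "y": -0.256, "z": 0.0, "rx": 0, "ry": 0, "rz": 0, "claw": 255},
    {"x": 0.15, "y": -0.286, "z": 0.0, "rx": 0, "ry": 0, "rz": 0, "claw": 255}
  ]
}}

```text
t: 12.13
tool_pos: [0.593, -0.1337, 0.2214]
orientation: [-3.048, -0.752, -0.0]
force: [-3.3, 9.9, 0.4]
opening: 0.0246
gripper_force: 20.0
```

```bash
python3 w.py -62.3 18 0.08|head -2; python3 - <<'E'
from h import *
cap('scene','s5');cap('top','t6')
a=load('s5')['im'][120:240,150:310,::-1]; cv2.imwrite('pics/c5.png',cv2.resize(a,None,fx=4,fy=4,interpolation=cv2.INTER_CUBIC))
E
```

```text
t 12.13 pos [ 593.  -133.7  221.4] yawY -62.29 zaxis [-4.0e-04  1.8e-03 -1.0e+00] F [-3.3  9.9  0.4] T [2.28 0.91 0.02] open 24.6 g 20.0
angle -62.32 r 82.5
```

View pics/c5.png

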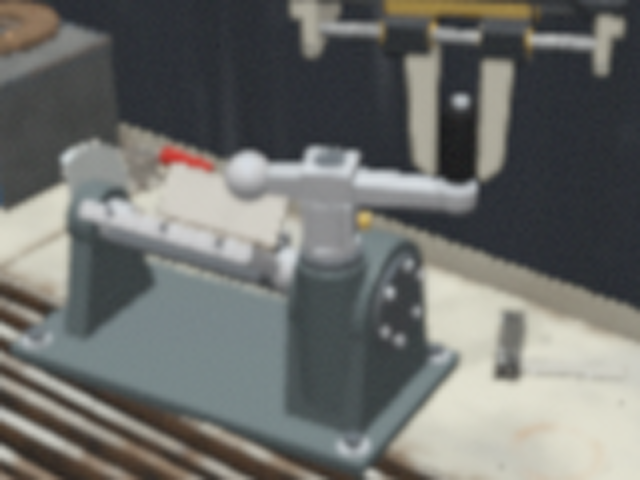

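The crank is seated, with the grip at about (460,140) and the table tilted about 40°. Now the last quarter turn, then release and rise.

Call:
{"fn": "arm_command", "kwargs": {
  "targets": [
    {"x": -0.047, "y": -0.013, "z": 0, "rx": 0, "ry": 0, "rz": 0, "claw": 255},
    {"x": -0.097, "y": -0.014, "z": 0, "rx": 0, "ry": 0, "rz": 0, "claw": 255},
    {"x": -0.145, "y": 0.001, "z": 0, "rx": 0, "ry": 0, "rz": 0, "claw": 255},
    {"x": -0.186, "y": 0.029, "z": 0, "rx": 0, "ry": 0, "rz": 0, "claw": 255},
    {"x": -0.216, "y": 0.069, "z": 0, "rx": 0, "ry": 0, "rz": 0, "claw": 255},
    {"x": -0.216, "y": 0.069, "z": 0, "rx": 0, "ry": 0, "rz": 0, "claw": 255},
    {"x": -0.216, "y": 0.069, "z": 0, "rx": 0, "ry": 0, "rz": 0, "claw": 255}
  ]
}}

```text
t: 12.82
tool_pos: [0.4844, -0.0983, 0.2224]
orientation: [3.049, 0.754, -0.0]
force: [-5.6, -2.3, 6.0]
opening: 0.0243
gripper_force: 20.0
```

```bash
python3 w.py -152.3 18 0.08|head -2; python3 - <<'E'
from h import *
cap('scene','s6'); P=pts(load('s6'))
def plane(tag):
    P=pts(load(tag))
    # table region: left of gearbox, positioner frame approx
    Q=P[150:200,160:228].reshape(-1,3)
    Q=Q[(Q[:,2]>.05)&(Q[:,2]<.2)&(Q[:,0]>.45)&(Q[:,0]<.68)&(Q[:,1]>-.03)&(Q[:,1]<.16)]
    best=None;rng=np.random.default_rng(0);R=[]
    for rep in range(3):
        bc=0
        for _ in range(1500):
            a,b,c=Q[rng.choice(len(Q),3,False)]; n=np.cross(b-a,c-a); l=np.linalg.norm(n)
            if l<3e-4: continue
            n/=l; m=abs((Q-a)@n)<.003
            if m.sum()>bc: bc=m.sum();bm=m
        S=Q[bm]; n=np.linalg.svd(S-S.mean(0))[2][2]; n*=np.sign(n[2])
        print(tag,len(S),'n',n.round(3),'tilt',np.degrees(np.arccos(n[2])).round(1),'at',S.mean(0).round(3)); Q=Q[~bm]
for t in('scene0','s4','s6'): plane(t)
E
```

```text
t 12.82 pos [484.4 -98.3 222.4] yawY -62.23 zaxis [ 2.0e-04 -1.2e-03 -1.0e+00] F [-5.6 -2.3  6. ] T [-0.48  1.09 -0.02] open 24.3 g 20.0
angle -151.86 r 79.7
scene0 737 n [-0.17  -0.029  0.985] tilt 10.0 at [0.544 0.061 0.102]
scene0 384 n [0.99  0.14  0.008] tilt 89.5 at [0.572 0.069 0.129]
scene0 166 n [-0.115 -0.034  0.993] tilt 6.9 at [0.557 0.056 0.097]
s4 604 n [0.043 0.007 0.999] tilt 2.5 at [0.546 0.063 0.109]
s4 315 n [-0.967 -0.14   0.213] tilt 77.7 at [0.579 0.07  0.124]
s4 170 n [0.036 0.006 0.999] tilt 2.1 at [0.544 0.052 0.103]
s6 341 n [-0.693 -0.1    0.714] tilt 44.4 at [0.587 0.083 0.112]
s6 334 n [0.792 0.122 0.599] tilt 53.2 at [0.542 0.064 0.111]
s6 215 n [0.938 0.131 0.322] tilt 71.2 at [0.537 0.072 0.114]
```

The leg's plane has turned by about 46°, and the commanded turns give 45°, so the tilt is right. Now release the grip and go over the hub.

Call:
{"fn": "arm_command", "kwargs": {
  "targets": [
    {"x": 0, "y": 0, "z": 0, "rx": 0, "ry": 0, "rz": 0, "claw": 80},
    {"x": 0, "y": 0, "z": 0, "rx": 0, "ry": 0, "rz": 0, "claw": 80},
    {"x": 0, "y": 0, "z": 0, "rx": 0, "ry": 0, "rz": 0, "claw": 80},
    {"x": 0, "y": 0, "z": 0.03, "rx": 0, "ry": 0, "rz": 0, "claw": 80},
    {"x": 0, "y": 0, "z": 0.08, "rx": 0, "ry": 0, "rz": 0, "claw": 80},
    {"x": 0, "y": 0, "z": 0.13, "rx": 0, "ry": 0, "rz": 0, "claw": 80},
    {"x": 0.05, "y": 0.027, "z": 0.13, "rx": 0, "ry": 0, "rz": 0, "claw": 80},
    {"x": 0.11, "y": 0.058, "z": 0.13, "rx": 0, "ry": 0, "rz": 0, "claw": 80},
    {"x": 0.141, "y": 0.075, "z": 0.13, "rx": 0, "ry": 0, "rz": 0, "claw": 80},
    {"x": 0.141, "y": 0.075, "z": 0.13, "rx": 0, "ry": 0, "rz": 0, "claw": 80}
  ]
}}

```text
t: 13.7
tool_pos: [0.5579, -0.0594, 0.2855]
orientation: [-3.048, -0.755, -0.0]
force: [0.7, -0.4, 0.5]
opening: 0.0637
gripper_force: 0.0
```

```bash
python3 - <<'E'
from h import *
tcp()
E
```

```text
t 13.7 pos [557.9 -59.4 285.5] yawY -62.17 zaxis [-0.      0.0011 -1.    ] F [ 0.7 -0.4  0.5] T [-0.02  0.14 -0.04] open 63.7 g 0.0
```

Call:
{"fn": "arm_command", "kwargs": {
  "targets": [
    {"x": -0.006, "y": -0.003, "z": -0.05, "rx": 0, "ry": 0, "rz": 0, "claw": 80},
    {"x": -0.006, "y": -0.003, "z": -0.11, "rx": 0, "ry": 0, "rz": 0, "claw": 80},
    {"x": -0.006, "y": -0.003, "z": -0.17, "rx": 0, "ry": 0, "rz": 0, "claw": 80},
    {"x": -0.006, "y": -0.003, "z": -0.204, "rx": 0, "ry": 0, "rz": 0, "claw": 80},
    {"x": -0.006, "y": -0.003, "z": -0.204, "rx": 0, "ry": 0, "rz": 0, "claw": 80},
    {"x": -0.006, "y": -0.003, "z": -0.204, "rx": 0, "ry": 0, "rz": 0, "claw": 255},
    {"x": -0.006, "y": -0.003, "z": -0.204, "rx": 0, "ry": 0, "rz": 0, "claw": 255},
    {"x": -0.006, "y": -0.003, "z": -0.204, "rx": 0, "ry": 0, "rz": 0, "claw": 255},
    {"x": -0.006, "y": -0.003, "z": -0.204, "rx": 0, "ry": 0, "rz": 0, "claw": 255},
    {"x": -0.006, "y": -0.003, "z": -0.204, "rx": 0, "ry": 0, "rz": 0, "claw": 255}
  ],
  "squeeze": 35
}}

```text
t: 14.53
tool_pos: [0.5535, -0.0629, 0.1859]
orientation: [3.049, 0.752, 0.004]
force: [-0.2, 0.3, -0.6]
opening: 0.035
gripper_force: 0.0
```

Call:
{"fn": "arm_command", "kwargs": {
  "targets": [
    {"x": 0, "y": 0, "z": 0, "rx": 0, "ry": 0, "rz": 0, "claw": 255},
    {"x": 0, "y": 0, "z": 0.004, "rx": 0, "ry": 0, "rz": 0, "claw": 255},
    {"x": 0, "y": 0, "z": 0.01, "rx": 0, "ry": 0, "rz": 0, "claw": 255}
  ]
}}

```text
t: 14.78
tool_pos: [0.5525, -0.0627, 0.1885]
orientation: [-3.05, -0.752, 0.001]
force: [5.0, -1.2, -8.3]
opening: 0.0318
gripper_force: 35.0
```

```bash
python3 - <<'E'
from h import *
tcp()
E
```

```text
t 14.78 pos [552.5 -62.7 188.5] yawY -62.28 zaxis [-6.e-04  1.e-04 -1.e+00] F [ 5.  -1.2 -8.3] T [-0.21 -0.67  0.01] open 31.8 g 35.0
```

Call:
{"fn": "arm_command", "kwargs": {
  "targets": [
    {"x": 0.002, "y": 0, "z": 0.02, "rx": 0, "ry": 0, "rz": 0, "claw": 255},
    {"x": 0.002, "y": 0, "z": 0.045, "rx": 0, "ry": 0, "rz": 0, "claw": 255},
    {"x": 0.002, "y": 0, "z": 0.08, "rx": 0, "ry": 0, "rz": 0, "claw": 255},
    {"x": 0.002, "y": 0, "z": 0.12, "rx": 0, "ry": 0, "rz": 0, "claw": 255},
    {"x": 0.01, "y": -0.06, "z": 0.13, "rx": 0, "ry": 0, "rz": 0, "claw": 255},
    {"x": 0.024, "y": -0.14, "z": 0.13, "rx": 0, "ry": 0, "rz": 0, "claw": 255},
    {"x": 0.038, "y": -0.22, "z": 0.13, "rx": 0, "ry": 0, "rz": 0, "claw": 255},
    {"x": 0.05, "y": -0.3, "z": 0.12, "rx": 0, "ry": 0, "rz": 0, "claw": 255},
    {"x": 0.06, "y": -0.37, "z": 0.05, "rx": 0, "ry": 0, "rz": 0, "claw": 255},
    {"x": 0.066, "y": -0.41, "z": -0.03, "rx": 0, "ry": 0, "rz": 0, "claw": 255}
  ]
}}

```text
t: 15.62
tool_pos: [0.5869, -0.2669, 0.1878]
orientation: [3.045, 0.748, 0.008]
force: [0.3, 0.1, -4.5]
opening: 0.032
gripper_force: 35.0
```

```bash
python3 - <<'E'
from h import *
tcp()
E
```

```text
t 15.62 pos [ 586.9 -266.9  187.8] yawY -62.4 zaxis [ 0.0066 -0.0045 -1.    ] F [ 0.3  0.1 -4.5] T [ 0.01  0.05 -0.02] open 32.0 g 35.0
```

Call:
{"fn": "arm_command", "kwargs": {
  "targets": [
    {"x": 0, "y": 0, "z": -0.06, "rx": 0, "ry": 0, "rz": 0, "claw": 255},
    {"x": 0, "y": 0, "z": -0.12, "rx": 0, "ry": 0, "rz": 0, "claw": 255},
    {"x": 0, "y": 0, "z": -0.18, "rx": 0, "ry": 0, "rz": 0, "claw": 255},
    {"x": 0, "y": 0, "z": -0.23, "rx": 0, "ry": 0, "rz": 0, "claw": 255},
    {"x": 0, "y": 0, "z": -0.255, "rx": 0, "ry": 0, "rz": 0, "claw": 255},
    {"x": 0, "y": 0, "z": -0.265, "rx": 0, "ry": 0, "rz": 0, "claw": 255},
    {"x": 0, "y": 0, "z": -0.265, "rx": 0, "ry": 0, "rz": 0, "claw": 255},
    {"x": 0, "y": 0, "z": -0.265, "rx": 0, "ry": 0, "rz": 0, "claw": 255}
  ]
}}

```text
t: 16.28
tool_pos: [0.5859, -0.2628, 0.0532]
orientation: [3.049, 0.752, 0.002]
force: [0.2, -0.1, -4.6]
opening: 0.0317
gripper_force: 35.0
```

```bash
python3 - <<'E'
from h import *
tcp()
E
```

```text
t 16.28 pos [ 585.9 -262.8   53.2] yawY -62.27 zaxis [ 0.0018 -0.001  -1.    ] F [ 0.2 -0.1 -4.6] T [-0.03  0.11  0.04] open 31.7 g 35.0
```

Call:
{"fn": "arm_command", "kwargs": {
  "targets": [
    {"x": 0, "y": 0, "z": -0.02, "rx": 0, "ry": 0, "rz": 0, "claw": 255},
    {"x": 0, "y": 0, "z": -0.034, "rx": 0, "ry": 0, "rz": 0, "claw": 255},
    {"x": 0, "y": 0, "z": -0.038, "rx": 0, "ry": 0, "rz": 0, "claw": 255},
    {"x": 0, "y": 0, "z": -0.04, "rx": 0, "ry": 0, "rz": 0, "claw": 255},
    {"x": 0, "y": 0, "z": -0.041, "rx": 0, "ry": 0, "rz": 0, "claw": 255},
    {"x": 0, "y": 0, "z": -0.041, "rx": 0, "ry": 0, "rz": 0, "claw": 255}
  ]
}}

```text
t: 16.78
tool_pos: [0.5857, -0.2628, 0.0335]
orientation: [3.049, 0.753, 0.002]
force: [-6.4, 4.0, 12.8]
opening: 0.0315
gripper_force: 35.0
```

```bash
python3 - <<'E'
from h import *
tcp()
E
```

```text
t 16.78 pos [ 585.7 -262.8   33.5] yawY -62.27 zaxis [ 1.4e-03 -9.0e-04 -1.0e+00] F [-6.4  4.  12.8] T [0.7  1.36 0.11] open 31.5 g 35.0
```

Contact: the vertical force is +12.8 N. Release and retreat upwards.

Call:
{"fn": "arm_command", "kwargs": {
  "targets": [
    {"x": 0, "y": 0, "z": 0.001, "rx": 0, "ry": 0, "rz": 0, "claw": 80},
    {"x": 0, "y": 0, "z": 0.001, "rx": 0, "ry": 0, "rz": 0, "claw": 80},
    {"x": 0, "y": 0, "z": 0.001, "rx": 0, "ry": 0, "rz": 0, "claw": 80},
    {"x": 0, "y": 0, "z": 0.001, "rx": 0, "ry": 0, "rz": 0, "claw": 80},
    {"x": 0, "y": 0, "z": 0.04, "rx": 0, "ry": 0, "rz": 0, "claw": 80},
    {"x": 0, "y": 0, "z": 0.11, "rx": 0, "ry": 0, "rz": 0, "claw": 80},
    {"x": 0, "y": 0, "z": 0.18, "rx": 0, "ry": 0, "rz": 0, "claw": 80},
    {"x": 0, "y": 0, "z": 0.25, "rx": 0, "ry": 0, "rz": 0, "claw": 80},
    {"x": 0, "y": 0, "z": 0.32, "rx": 0, "ry": 0, "rz": 0, "claw": 80},
    {"x": -0.08, "y": 0, "z": 0.38, "rx": 0, "ry": 0, "rz": 0, "claw": 80}
  ]
}}

```text
t: 17.62
tool_pos: [0.5551, -0.2624, 0.2187]
orientation: [3.047, 0.755, 0.006]
force: [1.0, -0.0, 1.3]
opening: 0.064
gripper_force: 0.0
```

Call:
{"fn": "arm_command", "kwargs": {
  "targets": [
    {"x": -0.08, "y": 0, "z": 0, "rx": 0, "ry": 0, "rz": 0, "claw": 80},
    {"x": -0.16, "y": 0, "z": 0, "rx": 0, "ry": 0, "rz": 0, "claw": 80},
    {"x": -0.24, "y": 0, "z": 0, "rx": 0, "ry": 0, "rz": 0, "claw": 80},
    {"x": -0.24, "y": 0, "z": 0, "rx": 0, "ry": 0, "rz": 0, "claw": 80},
    {"x": -0.24, "y": 0, "z": 0, "rx": 0, "ry": 0, "rz": 0, "claw": 80}
  ]
}}

```text
t: 18.03
tool_pos: [0.4299, -0.2623, 0.2157]
orientation: [3.051, 0.75, 0.0]
force: [1.2, 0.1, 0.5]
opening: 0.0638
gripper_force: 0.0
```

```bash
python3 - <<'E'
from h import *
tcp()
cap('scene','s7');cap('top','t7')
P=pts(load('t7'));Q=pts(load('s7'))
for P_ in(P,Q): print('hub',*mid(sel(P_,(.585,-.262),.03,.05,.066)),'grip',*mid(sel(P_,(.515,-.3),.025,.09,.112)))
S=Q[150:200,160:228].reshape(-1,3);S=S[(S[:,2]>.05)&(S[:,2]<.2)&(S[:,0]>.45)&(S[:,0]<.68)&(S[:,1]>-.03)&(S[:,1]<.16)]
# leg plane: near expected normal
best=0
for th in np.arange(35,55,.5):
    t=np.radians(th); n=np.array([-np.cos(t)*.99,-np.cos(t)*.141,np.sin(t)]); d=S@n
    for o in np.arange(d.min(),d.max(),.002):
        m=abs(d-o)<.002
        if m.sum()>best: best=m.sum();mm=m
T=S[mm]; n=np.linalg.svd(T-T.mean(0))[2][2]; n*=np.sign(n[2]); print('leg n',n.round(3),len(T),'tilt',90-np.degrees(np.arccos(n[2])))
a=np.vstack([load('s7')['im'][150:290,160:360,::-1],load('t7')['im'][110:260,150:350,::-1]]); cv2.imwrite('pics/c7.png',cv2.resize(a,None,fx=2,fy=2,interpolation=cv2.INTER_CUBIC))
E
```

```text
t 18.03 pos [ 429.9 -262.3  215.7] yawY -62.39 zaxis [ 1.e-04 -1.e-04 -1.e+00] F [1.2 0.1 0.5] T [-0.04  0.17 -0.04] open 63.8 g 0.0
hub [ 585.9 -259.    32.8   31.7   30.3] [ 585.3 -258.9   54.7] 141 grip [ 514.9 -297.2   20.6   23.8    1.1] [ 514.8 -295.6   98.4] 73
hub [ 588.8 -259.3   32.8   30.2   30.1] [ 586.9 -259.7   56.2] 105 grip [ 516.1 -298.9   22.5   21.7   74.5] [ 513.8 -299.2   98.3] 91
leg n [-0.715 -0.105  0.691] 347 tilt 43.69534969052656
```

View pics/c7.png

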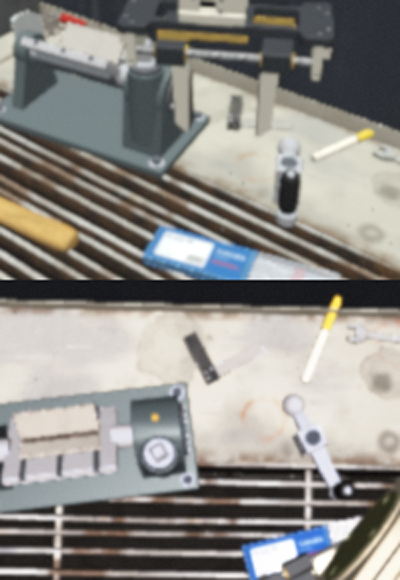

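The crank stands upright on its hub at (0.586, -0.259), about 200 mm from the shaft. The table is at about 45°, and the try square and electrode pack lie where they were. Handing in.

```bash
python3 -c "
from plant import robot
print(robot.close_job())"
```

```text
the job is handed in; nothing more can be done
None
```

I wound the table to about 45° (my depth fits read 43.7 to 45.6°) and stood the crank upright on its hub on the bench, about 200 mm from the shaft. The try square and electrode pack lie where they were, and the job was handed in at about 18 s; no verdict was returned.

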